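# Release the chamber flap and hold it at its balance point

## Task

The sample chamber needs its flap hinge checked: take the yellow key from its holder, use it to turn the slotted screw on the chamber a quarter turn anticlockwise so that the red latch bar clears the flap, and stand the key back in its holder. Then take the flap by its steel bar, swing it up until it stands straight up over its hinge, balanced so that it would fall neither way, and finish there, still gripping the bar and holding the flap still: do not let go. Do not let the flap fall over backwards, and leave the other things on the bench where they are.

Things in the scene. Friction and masses are not known exactly. Their poses are not given: they have to be found in the camera images.
- chamber: Grey sample chamber, fixed to the bench, 150 (x) x 180 (y) x 70 mm high with a well in its top. Origin on the bench under the chamber; it spans x -55..+95, y -80..+100 mm in its own frame, -x being its front. The flap lies over the well, its steel bar stands out in front of the chamber; the screw is on its top near the +y side.
- flap (a joint): Hinge of the flap, rad: 0 = lying shut, 1.571 = standing straight up, the balance point (all the flap's weight is in the plane of its plate); stop at 2.6. The hinge is almost free: let go, the flap falls shut below the balance point and over backwards beyond it. While the latch bar lies over it the flap cannot be lifted.
- flap_bar (a point): Middle of the flap's handle, a round steel bar 12 mm thick, 90 mm clear between its end arms, parallel to the hinge and in the plane of the flap plate, 145 mm from the hinge axis; it may turn between the fingers as the flap swings. Shut, its centre is 45 mm in front of the chamber's front. Axes turn with the flap: when shut x points to the hinge, y along the bar, z up.
- flap_hinge (a point): Middle of the flap's hinge axis, 74 mm above the bench, at x +45, y -10 mm in the chamber's frame; axis along the chamber's y. The flap is 0.25 kg: black and blue plate, 95 long (hinge to free edge) x 120 wide x 5 mm; 50 mm is free between its edge and the bar's centre.
- screw (a joint): Captive slotted screw with a red latch bar, rad, growing anticlockwise seen from above: near 0 = latch bar (45 mm long) points over the flap (locked); from about 1.2 on it is clear of the flap; stops at -0.2 and 1.85. Stiff (0.04 N m), stays where it is left.
- screw_slot (a point): On the screw's axis (upright), at the mouth of the slot, 94 mm above the bench. Slot 8 mm wide, 8 mm deep, 26 mm long and open at both ends, running along this point's y axis; it turns with the screw. Steel head, 34 mm across.
- key_grip (a point): Centre of the key's yellow paddle handle: 12 mm thick (along the point's x), 34 mm wide (along y), 42 mm tall; the key is 91 mm long and 0.07 kg. The steel blade below lies in the same plane as the paddle (20 mm wide along y, 4 mm thick along x, thinned to 2.5 mm at its end).
- key_tip (a point): Centre of the blade's lower end, 70 mm straight below key_grip along the key. A 28 mm flange 14 mm above it rests on the holder when the key is put away.
- holder_mouth (a point): Centre of the top of the key's holder, a wooden block 70 x 70 x 30 mm, fixed. Its pocket is 9 mm wide (along this point's x), 24 mm long (along y), 18 mm deep; the key stands in it with its flange on the block, key_tip 14 mm below this point.
- moisture_can_0: Bystander, loose: small aluminium moisture can, 54 mm across, 30 mm high; origin at the centre of its underside.
- moisture_can_1: Bystander, loose: small aluminium moisture can, 56 mm across, 30 mm high; origin at the centre of its underside.
- stopwatch: Bystander, loose: black stopwatch, 70 x 58 x 16 mm; origin at the centre of its underside.
Not all that is in view belongs to the job. Of the things like the part that bears holder_mouth, leave any that is turquoise; of the rest the larger one is meant.

How it is judged:
By the outcome, as a careful person would: the job done as asked, in the order asked, and still so for the second after the job is handed in, while the arm keeps its last pose, push and grip.
It also fails if it takes over 64 s, if anything falls off the work surface, if the arm or the gripper's body presses on something with over 40 N, if the wrist force passes 120 N, or if a joint passes its speed limit or range.

## Robot

A 6-joint arm with a two-finger parallel gripper is mounted at the origin on a cart in front of the work surface, level with it; the furniture and walls round the work are solid. World frame = base frame: x ahead of the robot, y to its left, z up, the work surface at z = 0. Lengths are in m, angles in rad, forces in N, time in s.
With the tool pointing down it reaches from about 0.425 to 0.95 m from the base axis. Payload 3.5 kg.
Tool frame: the origin (TCP) lies at the very end of the fingers, on their centre line; the grasp point (between the pads) lies 19 mm behind it (ctrl.grip_point_offset is the distance from the TCP to the grasp point, in m); z points along the fingers, y is the line along which they close (so a half turn about z gives the same grasp; the last joint's range is limited). The gripper opens to 85 mm and grips with 20 to 120 N. Pads are 22 mm wide; open, the fingers measure 114 mm over their backs; the gripper's body (76 mm by 85 mm) begins 54 mm behind the grasp point. The pads swing forward as they close: fully open they stand 13 mm farther back than shut.
Start: joints at [-1.255, 0.286, 1.577, -0, 1.279, -0.15], TCP at [0.303, -0.603, 0.231] pointing down, gripper open.
Joint ranges: [-2.77, 2.77], [-0.9, 2.22], [0.21, 2.48], [-1.53, 4.67], [0.24, 2.81], [-2.84, 2.84]. Speed limits (rad/s): [2.79, 2.79, 3.14, 3.14, 3.14, 3.14].

## Interface

Orientations are given as a unit quaternion [x, y, z, w].
In Python, from plant import ctrl gives the robot as it stands. The module is installed in compiled form; this text tells all that it offers.
- The arm moves only by the shell command python3 -m pendant 'ROWS' [OPENING] [FORCE]. ROWS is JSON, a list of rows, each an object of numbers: "dx", "dy", "dz": the shift along the tool's x, y, z in cm; "twist": the turn about the tool's z in degrees. A call has 1 to 10 rows; each row is the pose to reach, as a shift and turn from the pose commanded when the call began, along the tool's axes at that moment; what a row does not reach only later rows make up. A row lasts 1/8 s, in which the tool goes at most 62.5 mm and 10.7 degrees, less where a joint would pass 70% of its speed; a pose out of reach is approached as far as the arm can. A call with a gripper value outside its range is refused whole. OPENING is the opening in per cent of the stroke, from 0 (shut) to 100 (fully open), set as the call begins (- or left out, the last holds). The fingers move at their own pace and stop on an object; FORCE is the grip in N (left out, the last holds). Time passes only in rows, so rows that repeat a pose let the fingers close. It gives the time, the measured TCP pose, the force, the opening and the grip force at its end, in the units of the state.
- ctrl.get_state(): the state, without advancing time (a new reading comes with each control period).
- ctrl.read_camera(name): name is "side" or "top"; returns a dict with "img" (480x640x3 uint8, red, green, blue), "depth" (480x640 float32, m along the optical axis (not along the pixel's ray), 0 where there is no reading), "camera_matrix" (3x3 intrinsics, pixels), "distortion" ([k1, k2, p1, p2, k3] as OpenCV has them; the pictures are not rectified), "xyz" and "rotation" of the camera in the world. Camera axes: x right, y up, looking along -z (the intrinsics and any distortion apply to the point x, -y, -z); pixel columns grow to the right and rows downward; lengths in m; the calibration is good to about 2 mm. A picture is of the moment at which its call begins.
- ctrl.sign_off(): hands the job in; it is judged then, once.
The state is a dict: "time": time; "qpos": joint angles; "dq": joint speeds; "joint_efforts": joint torques, N m; "eef_pos": TCP position; "tcp_rot": TCP orientation; "contact_force": force on the tool from outside, world axes, zero at the start; "wrist_torque": the same for the moment, N m; "opening": opening from 0.0 (shut) to 1.0 (fully open); "finger_force": force on a finger pad.
Only numpy, scipy, OpenCV 4.12 (cv2) and the standard library are available. Lean on these libraries where they do the work, as an engineer would, in place of code of your own. Each camera call takes 0.05 s, during which the arm holds its last target. There are 200 camera calls.

## Working session

There is one attempt and no reset: what is moved stays moved. The work goes in short steps, Python scripts to look and compute and a shell command to move; the robot and the scene stay as the last step left them, time stands still between calls to the robot, and variables do not carry over. Pictures are saved under pics/ and viewed, at most 10 in all, crops included, and the job is handed in when it is done.

```bash
mkdir -p pics; cat > h.py <<'E'
import numpy as np, cv2
from plant import ctrl
from scipy.spatial.transform import Rotation as R
def rot(c):
    r=np.array(c["rotation"],float)
    return r if r.shape==(3,3) else R.from_quat(r).as_matrix()
def save(name,fn):
    c=ctrl.read_camera(name); cv2.imwrite(fn,c["img"][:,:,::-1]); np.savez(fn[:-4]+".npz",**{k:np.array(v) for k,v in c.items()}); return c
def cloud(c):
    h,w=c["depth"].shape; u,v=np.meshgrid(np.arange(w),np.arange(h))
    p=cv2.undistortPoints(np.stack([u,v],-1).reshape(-1,1,2).astype(np.float64),np.array(c["camera_matrix"],float),np.array(c["distortion"],float)).reshape(h,w,2)
    d=c["depth"]; P=np.stack([p[...,0]*d,-p[...,1]*d,-d],-1)
    return P@rot(c).T+np.array(c["xyz"])
def px(c,u,v,z):
    """ray of pixel met with plane z"""
    p=cv2.undistortPoints(np.array([[[u,v]]],float),np.array(c["camera_matrix"],float),np.array(c["distortion"],float)).ravel()
    d=rot(c)@np.array([p[0],-p[1],-1]); o=np.array(c["xyz"]); return o+d*(z-o[2])/d[2]
E
python3 - <<'E'
from h import *
for n in("top","side"):
    c=save(n,f"pics/{n}0.png"); print(n,c["xyz"],np.array(c["rotation"]).round(3).tolist(),np.array(c["camera_matrix"]).tolist(),c["distortion"])
s=ctrl.get_state(); print({k:np.round(v,3).tolist() for k,v in s.items()})
E
```

```text
top [ 0.42417042 -0.12815853  1.51726352] [0.026, -0.021, -0.706, 0.708] [[562.2495365480406, 0.0, 324.338774114312], [0.0, 562.2495365480406, 241.1075268932305], [0.0, 0.0, 1.0]] [-0.13831066  0.          0.          0.          0.        ]
side [-0.10601442 -1.31593854  0.71536889] [0.527, -0.139, -0.191, 0.816] [[586.9350767723129, 0.0, 327.0075010652972], [0.0, 586.9350767723129, 230.47350895463782], [0.0, 0.0, 1.0]] [0.06152115 0.         0.         0.         0.        ]
{'time': 0.1, 'qpos': [-1.255, 0.287, 1.578, 0.0, 1.279, -0.15], 'dq': [-0.001, -0.001, -0.002, -0.002, -0.001, 0.0], 'joint_efforts': [0.001, -40.73, -29.37, -0.0, 0.003, 0.0], 'eef_pos': [0.303, -0.603, 0.23], 'tcp_rot': [0.973, 0.231, -0.0, -0.001], 'contact_force': [-0.564, -0.06, 0.545], 'wrist_torque': [-0.054, -0.034, -0.005], 'finger_force': 0.0, 'opening': 0.999}
```

View pics/top0.png

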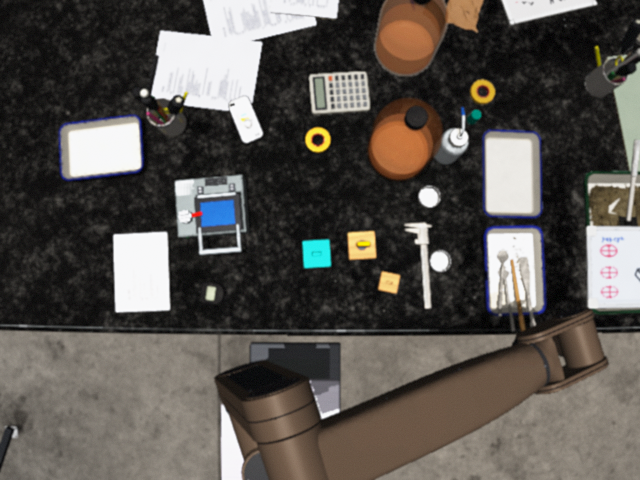

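View pics/side0.png

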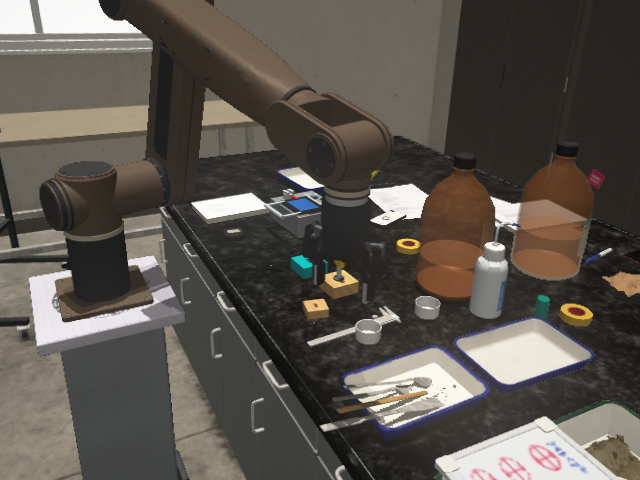

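The top view shows the chamber at (210,207), with its front and bar facing the robot (bar at about v=250). The screw is at (186,216) with the red latch, and the key stands in the larger orange holder at (362,245). The turquoise holder at (316,254) and the small wooden one at (389,282) are decoys.

```bash
cat > m.py <<'E'
from h import *
c=dict(np.load("pics/top0.npz")); P=cloud(c); img=c["img"]
a=cv2.resize(img[170:260,168:252],None,fx=6,fy=6,interpolation=cv2.INTER_CUBIC)
b=cv2.resize(img[222:270,340:385],None,fx=6,fy=6,interpolation=cv2.INTER_CUBIC)
o=np.zeros((540,780,3),np.uint8); o[:a.shape[0],:a.shape[1]]=a; o[:b.shape[0],505:505+b.shape[1]]=b
cv2.imwrite("pics/crop1.png",o[:,:,::-1])
hsv=cv2.cvtColor(img,cv2.COLOR_RGB2HSV).astype(int); H,S,V=hsv[...,0],hsv[...,1],hsv[...,2]
def rep(n,m,box):
    k=np.zeros_like(m); u0,v0,u1,v1=box; k[v0:v1,u0:u1]=m[v0:v1,u0:u1]
    q=P[k]; ys,xs=np.where(k); 
    r=cv2.minAreaRect(q[:,:2].astype(np.float32)*1000); print(n,len(q),"px",xs.mean().round(1),ys.mean().round(1),"med",np.median(q,0).round(4),"rect mm",np.round(r[0],1),np.round(r[1],1),round(r[2],1))
z=P[...,2]
rep("key",(H>24)&(H<34)&(S>180)&(V>120)&(z>.05),(340,222,385,270))
rep("hold",(z>.02)&(z<.042),(340,222,385,270))
rep("blue",(H>100)&(H<125)&(S>120),(168,170,252,260))
rep("red",((H<8)|(H>172))&(S>150)&(V>80),(168,170,252,260))
rep("chamber",(z>.055)&(z<.085),(165,170,252,237))
rep("bar",(z>.05)&(z<.1),(190,243,250,260))
rep("scr",(z>.088)&(z<.11),(170,200,200,230))
E
python3 m.py
```

```text
key 49 px 363.7 243.3 med [ 0.5122 -0.2185  0.1073] rect mm [ 512.3 -217.3] [10.7 27.8] 0.8
hold 637 px 361.3 245.4 med [ 0.5067 -0.2154  0.0305] rect mm [ 511.  -217.1] [70.  70.3] 3.4
blue 856 px 217.4 212.9 med [0.5913 0.1586 0.0779] rect mm [539.9  30.9] [381.7  95.4] 68.0
red 41 px 196.6 214.0 med [0.5877 0.211  0.0839] rect mm [512.6  44.7] [387.9  19.3] 65.8
chamber 3705 px 210.7 205.6 med [0.6126 0.1766 0.0746] rect mm [606.6 181.7] [162.7 183.4] 4.6
bar 229 px 219.1 249.9 med [0.495  0.1539 0.0798] rect mm [499.4 151.4] [ 28.9 107.7] 0.4
scr 107 px 184.4 216.2 med [0.5796 0.2422 0.094 ] rect mm [585.2 231. ] [31.2 53.7] 17.2
```

View pics/crop1.png

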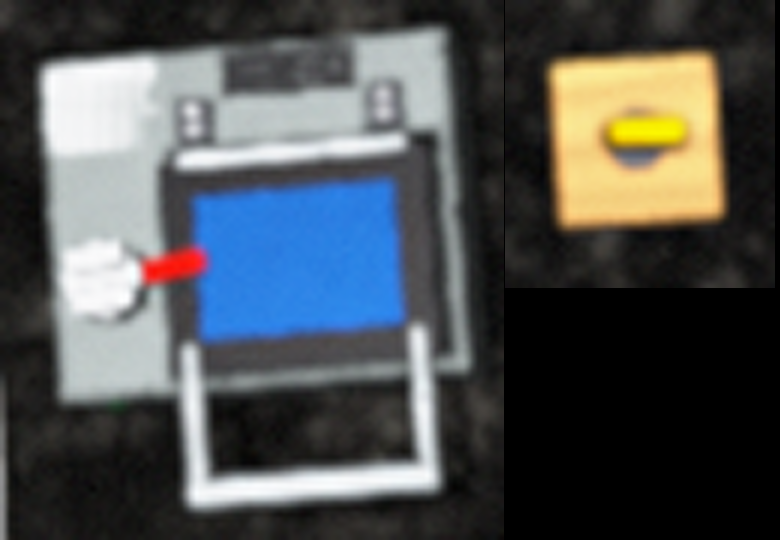

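The crop shows the screw head at about (184.7,216.3) with the latch pointing right over the flap, so it is locked. The bar runs from (200.5,251.7) to (240,249.5). The key paddle is long along image-x. Next I need the slot direction and precise poses.

```bash
cat > m2.py <<'E'
from h import *
c=dict(np.load("pics/top0.npz")); P=cloud(c); img=c["img"]
np.set_printoptions(linewidth=200,suppress=True)
print((P[208:226,176:196,2]*1000).round().astype(int))
print(img[208:226,176:196].mean(-1).astype(int))
s=dict(np.load("pics/side0.npz"))
Q=cloud(s)
# screw in side view
w=px(c,184.7,216.3,.094); print("screw",w)
def proj(s,X):
    Xc=(np.array(X)-s["xyz"])@rot(s); X2=Xc*[1,-1,-1]
    return cv2.projectPoints(X2.reshape(1,3),np.zeros(3),np.zeros(3),s["camera_matrix"],s["distortion"])[0].ravel()
u,v=proj(s,w).astype(int); print(u,v)
cr=lambda I,u,v,h,f:cv2.resize(I[v-h:v+h,u-h:u+h],None,fx=f,fy=f,interpolation=cv2.INTER_CUBIC)
o=np.hstack([cr(img,185,216,18,11),cr(s["img"],u+10,v,22,9)])
o=o.astype(float); o=np.clip(255*((o/255)**2.2),0,255)
cv2.imwrite("pics/crop2.png",o[:,:,::-1])
E
python3 m2.py
```

```text
[[  73   71   75   69   76   68   73   72   72   72   68   66   72   67   73   72   72   76   71   78]
 [  69   71   69   71   74   65   71   69   71   76   76   66   73   69   68   72   72   68   68   76]
 [  73   73   75   75   73   71   71   86   90   87   95   98   71   70   75   73   72   73   72   75]
 [  75   65   71   73   75   90   96   98   98   88  101  100   92   74   68   75   77   70   77   76]
 [  66   69   92   98   91   98   97   95   92   95  100   93   93   83   73   69   75   74   72   70]
 [   3   70   99   97   94   96   93   92   92   95   98  103  101   87   86   73   87   79   87   82]
 [   5   70   67   88   99   96   96   94   96   97   94   91   91   84   86   85   86   84   79   84]
 [  -2   75   71   96   95   97   91   86   88   86   86   86   86   86   86   84   85   86   83   87]
 [  -1   68   82   87   83   84   86   88   90   87   84   87   90   87   90   88   84   85   86   83]
 [   3   74   83   83   83   89   90   96   90   96   90   91   92   92   89   83   84   68   78   77]
 [   5   66   74   88   87   89  101  100   94   98   93   94   93   9
[... 1716 characters left out ...]
9 252 239 154  83 119 181 175 125]
 [ 98 152 186 215 241 248 249 248 248 244 241 242 243 215 131  87 131 180 176 128]
 [ 97 149 186 211 235 239 239 239 238 234 224 205 179 142 111 125 159 184 180 130]
 [ 90 141 182 202 212 209 197 193 202 212 203 163 118 109 136 171 189 194 185 143]
 [ 77 129 176 196 195 191 180 168 167 177 173 152 136 149 178 195 199 199 188 149]
 [ 69 117 171 191 192 192 191 186 183 182 178 178 182 185 196 199 201 201 192 159]
 [ 57 109 167 188 194 192 194 195 194 193 193 196 196 197 198 198 200 199 196 171]]
screw [0.58089085 0.24059147 0.094     ]
288 190[ WARN:0@0.639] global loadsave.cpp:1063 imwrite_ Unsupported depth image for selected encoder is fallbacked to CV_8U.
```

View pics/crop2.png

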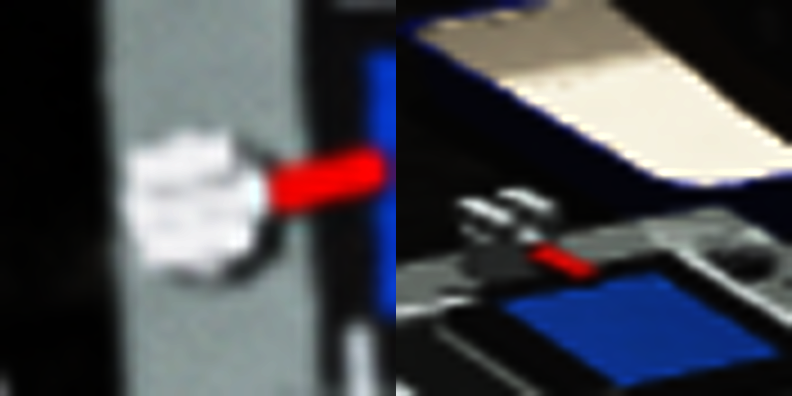

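The slot runs parallel to the latch bar. I'll average several depth frames for precise poses.

```bash
cat > m3.py <<'E'
from h import *
np.set_printoptions(suppress=True)
cs=[ctrl.read_camera("top") for _ in range(10)]; c=cs[0]
d=np.stack([k["depth"] for k in cs]); c["depth"]=np.median(d,0); P=cloud(c); z=P[...,2]
img=np.mean([k["img"] for k in cs],0).astype(np.uint8); np.savez("avg.npz",P=P,img=img)
hsv=cv2.cvtColor(img,cv2.COLOR_RGB2HSV).astype(int); H,S,V=[hsv[...,i] for i in range(3)]
def box(m,b):
    k=np.zeros_like(m); u0,v0,u1,v1=b; k[v0:v1,u0:u1]=m[v0:v1,u0:u1]; return k
def line(m,n,Z):  # centroid and principal direction of pixels projected at height Z
    vs,us=np.where(m); q=np.array([px(c,u,v,Z)[:2] for u,v in zip(us,vs)]); g=q.mean(0); U,s,Vt=np.linalg.svd(q-g); a=np.degrees(np.arctan2(Vt[0,1],Vt[0,0]))
    print(n,len(q),"c",g.round(4),"dir deg",(a%180).round(1),"sd mm",(s/np.sqrt(len(q))*1e3).round(1)); return g,a
def rect(m,n,Z):
    vs,us=np.where(m); q=np.array([px(c,u,v,Z)[:2] for u,v in zip(us,vs)]); r=cv2.minAreaRect((q*1e3).astype(np.float32)); print(n,np.round(r[0],1),np.round(r[1],1),round(r[2],1))
rect(box((H>90)&(H<125)&(S>120),(188,190,250,240)),"blue",.076)
line(box(((H<8)|(H>172))&(S>130)&(V>80),(186,205,215,225)),"latch",.086)
line(box((z>.06)&(z<.095),(200,245,242,256)),"bar",.08)
head=box((z>.089)&(z<.11),(170,205,192,228)); line(head,"head",.094)
w=np.array(px(c,184.7,216.3,.094))[:2]
D=np.hypot(P[...,0]-w[0],P[...,1]-w[1])
line(box((D<.0145)&(z<.0905)&(z>.08),(170,205,194,228)),"slot",.092)
line(box((H>22)&(H<35)&(S>150)&(V>100)&(z>.06),(340,222,385,270)),"keytop",.105)
rect(box((z>.02)&(z<.045),(340,222,385,270)),"holder",.030)
g=P[222:270,340:385].reshape(-1,3); k=g[(g[:,2]>.09)]; print("key top z",np.median(k[:,2]),k.mean(0),len(k))
rect(box((z>.06)&(z<.09),(165,172,252,233)),"chamber",.070)
for n in(0,1):
    pass
E
python3 m3.py
```

```text
blue [592. 160.] [65.9 91.1] 5.2
latch 44 c [0.5881 0.2119] dir deg 103.2 sd mm [7.  3.5]
bar 215 c [0.4943 0.1526] dir deg 93.3 sd mm [33.2  5. ]
head 93 c [0.5816 0.2426] dir deg 17.1 sd mm [9.5 7.9]
slot 41 c [0.5804 0.2377] dir deg 97.4 sd mm [8.4 5.6]
keytop 54 c [ 0.5116 -0.2175] dir deg 92.7 sd mm [9.3 3. ]
holder [ 510.9 -217. ] [70.3 70.5] 3.6
key top z 0.10697107170801656 [ 0.5103855  -0.21665774  0.10601478] 66
chamber [611.6 180.8] [151.1 182.2] 4.6
```

```bash
cat > go.py <<'E'
import sys
from h import *
x,y,z,yaw=map(float,sys.argv[1:5])  # TCP target mm, tool-y yaw deg (mod 180 nearest unless 'abs')
s=ctrl.get_state(); p=np.array(s["eef_pos"])*1e3; M=R.from_quat(s["tcp_rot"]).as_matrix()
d=M.T@(np.array([x,y,z])-p); cy=np.degrees(np.arctan2(M[1,1],M[0,1]))
t=-(yaw-cy); t=(t+90)%180-90 if len(sys.argv)<6 else (t+180)%360-180
print("t",round(s["time"],2),"tcp",p.round(1),"yaw",round(cy,2),"tilt",M[:,2].round(4),"F",np.round(s["contact_force"],1),"op",round(s["opening"],3),"ff",round(s["finger_force"],1),"q6",round(s["qpos"][5],2))
print("cm",(d/10).round(2),"twist",round(t,1),"dist mm",np.linalg.norm(d).round())
E
python3 go.py 511.3 -217.3 160 3.2
```

```text
t 0.6 tcp [ 303.2 -603.1  231.3] yaw -63.31 tilt [ 0. -0. -1.] F [ 0.9  0.8 -0.2] op 0.998 ff 0.0 q6 -0.15
cm [ 35.92 -25.12   7.13] twist -66.5 dist mm 444.0
```

```bash
python3 -m pendant '[{"dx":35.9,"dy":-25.1,"dz":0,"twist":-66.5},{"dx":35.9,"dy":-25.1,"dz":0,"twist":-66.5},{"dx":35.9,"dy":-25.1,"dz":0,"twist":-66.5},{"dx":35.9,"dy":-25.1,"dz":0,"twist":-66.5},{"dx":35.9,"dy":-25.1,"dz":0,"twist":-66.5},{"dx":35.9,"dy":-25.1,"dz":0,"twist":-66.5},{"dx":35.9,"dy":-25.1,"dz":5,"twist":-66.5},{"dx":35.9,"dy":-25.1,"dz":7.1,"twist":-66.5},{"dx":35.9,"dy":-25.1,"dz":7.1,"twist":-66.5},{"dx":35.9,"dy":-25.1,"dz":7.1,"twist":-66.5}]' 50; python3 go.py 511.3 -217.3 67 3.2
```

```text
time: 1.85
eef_pos: [0.5117, -0.2186, 0.1618]
tcp_rot: [0.687, 0.726, 0.0, 0.001]
contact_force: [0.5, -0.3, -0.0]
opening: 0.504
finger_force: 0.0
t 1.85 tcp [ 511.7 -218.6  161.8] yaw 3.16 tilt [ 0.0016 -0.0014 -1.    ] F [ 0.5 -0.3 -0. ] op 0.504 ff 0.0 q6 -0.64
cm [ 0.15 -0.05  9.48] twist -0.0 dist mm 95.0
```

```bash
python3 -m pendant '[{"dx":0.15,"dz":5},{"dx":0.15,"dz":8},{"dx":0.15,"dz":9.3},{"dx":0.15,"dz":9.4},{"dx":0.15,"dz":9.4}]' && python3 go.py 511.3 -217.3 67 3.2 && python3 - <<'E'
from h import *
c=save("side","pics/s1.png"); i=c["img"][200:340,250:440]; cv2.imwrite("pics/s1c.png",cv2.resize(i,None,fx=4,fy=4,interpolation=cv2.INTER_CUBIC)[:,:,::-1])
E
```

```text
$[0]: bad value
```

```bash
python3 -m pendant '[{"dx":0.15,"dy":0,"dz":5,"twist":0},{"dx":0.15,"dy":0,"dz":8,"twist":0},{"dx":0.15,"dy":0,"dz":9.3,"twist":0},{"dx":0.15,"dy":0,"dz":9.4,"twist":0},{"dx":0.15,"dy":0,"dz":9.4,"twist":0}]' && python3 go.py 511.3 -217.3 67 3.2 && python3 - <<'E'
from h import *
c=save("side","pics/s1.png"); i=c["img"][200:340,250:440]; cv2.imwrite("pics/s1c.png",cv2.resize(i,None,fx=4,fy=4,interpolation=cv2.INTER_CUBIC)[:,:,::-1])
E
```

```text
time: 2.48
eef_pos: [0.5123, -0.2172, 0.0683]
tcp_rot: [0.687, 0.726, 0.0, 0.002]
contact_force: [0.3, -1.0, 0.8]
opening: 0.501
finger_force: 0.0
t 2.48 tcp [ 512.3 -217.2   68.3] yaw 3.16 tilt [ 0.003 -0.002 -1.   ] F [ 0.3 -1.   0.8] op 0.501 ff 0.0 q6 -0.64
cm [-0.   -0.1   0.13] twist -0.0 dist mm 2.0
```

View pics/s1c.png

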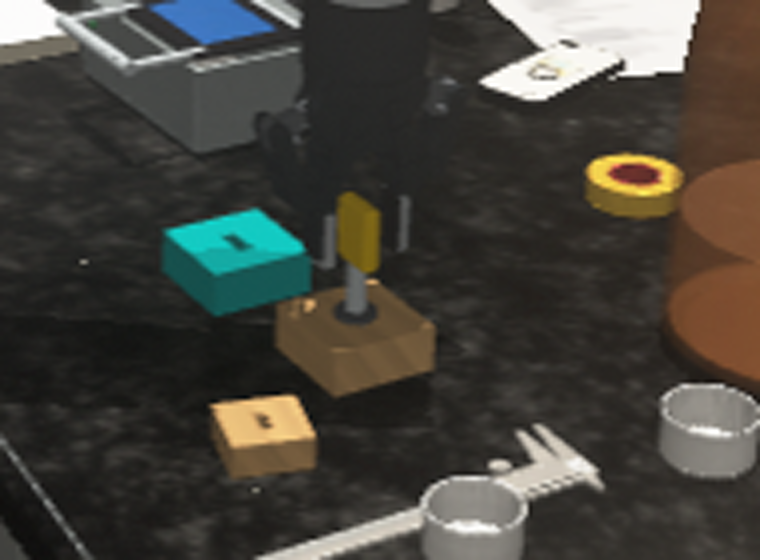

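The fingers straddle the yellow paddle (about (358,230) in the crop), so I'll close on it.

```bash
python3 -m pendant '[{"dx":0,"dy":-0.1,"dz":0.1,"twist":0},{"dx":0,"dy":-0.1,"dz":0.1,"twist":0},{"dx":0,"dy":-0.1,"dz":0.1,"twist":0},{"dx":0,"dy":-0.1,"dz":0.1,"twist":0},{"dx":0,"dy":-0.1,"dz":0.1,"twist":0}]' 0 60; python3 go.py 511.3 -217.3 67 3.2
```

```text
time: 3.15
eef_pos: [0.5104, -0.2163, 0.0659]
tcp_rot: [0.687, 0.727, 0.0, 0.0]
contact_force: [-0.1, -0.1, 4.0]
opening: 0.132
finger_force: 60.3
t 3.15 tcp [ 510.4 -216.3   65.9] yaw 3.19 tilt [ 4.e-04 -3.e-04 -1.e+00] F [-0.1 -0.1  4. ] op 0.132 ff 60.3 q6 -0.64
cm [-0.11  0.09 -0.11] twist -0.0 dist mm 2.0
```

```bash
python3 -m pendant '[{"dx":0,"dy":0,"dz":-2,"twist":0},{"dx":0,"dy":0,"dz":-5,"twist":0},{"dx":0,"dy":0,"dz":-10,"twist":0},{"dx":0,"dy":0,"dz":-13.5,"twist":0},{"dx":0,"dy":0,"dz":-13.5,"twist":0},{"dx":0,"dy":0,"dz":-13.5,"twist":0}]'; python3 go.py 581 241 160 12
```

```text
time: 3.9
eef_pos: [0.5093, -0.2155, 0.1984]
tcp_rot: [0.687, 0.727, -0.0, -0.001]
contact_force: [-0.2, -0.5, -1.3]
opening: 0.132
finger_force: 59.8
t 3.9 tcp [ 509.3 -215.5  198.4] yaw 3.19 tilt [-0.0024  0.0016 -1.    ] F [-0.2 -0.5 -1.3] op 0.132 ff 59.8 q6 -0.64
cm [45.18  9.71  3.9 ] twist -8.8 dist mm 464.0
```

```bash
python3 -m pendant '[{"dx":45.2,"dy":9.7,"dz":0,"twist":-8.8},{"dx":45.2,"dy":9.7,"dz":0,"twist":-8.8},{"dx":45.2,"dy":9.7,"dz":0,"twist":-8.8},{"dx":45.2,"dy":9.7,"dz":0,"twist":-8.8},{"dx":45.2,"dy":9.7,"dz":0,"twist":-8.8},{"dx":45.2,"dy":9.7,"dz":0,"twist":-8.8},{"dx":45.2,"dy":9.7,"dz":0,"twist":-8.8},{"dx":45.2,"dy":9.7,"dz":0,"twist":-8.8},{"dx":45.2,"dy":9.7,"dz":3.9,"twist":-8.8},{"dx":45.2,"dy":9.7,"dz":3.9,"twist":-8.8}]'; python3 -m pendant '[{"dx":0,"dy":0,"dz":0,"twist":0},{"dx":0,"dy":0,"dz":0,"twist":0}]' >/dev/null;  python3 go.py 581 241 160 12; python3 - <<'E'
from h import *
c=save("side","pics/s2.png"); i=c["img"][110:250,210:370]; cv2.imwrite("pics/s2c.png",cv2.resize(i,None,fx=4,fy=4,interpolation=cv2.INTER_CUBIC)[:,:,::-1])
c=save("top","pics/t2.png")
E
```

```text
time: 5.15
eef_pos: [0.5776, 0.24, 0.1544]
tcp_rot: [0.629, 0.777, -0.005, -0.004]
contact_force: [-0.2, 0.3, -1.2]
opening: 0.131
finger_force: 59.7
t 5.4 tcp [582.7 240.3 162.7] yaw 11.94 tilt [ 2.1e-03  5.0e-04 -1.0e+00] F [ 0.7 -0.5 -0.7] op 0.132 ff 59.7 q6 0.02
cm [ 0.11 -0.15  0.27] twist -0.1 dist mm 3.0
```

View pics/s2c.png

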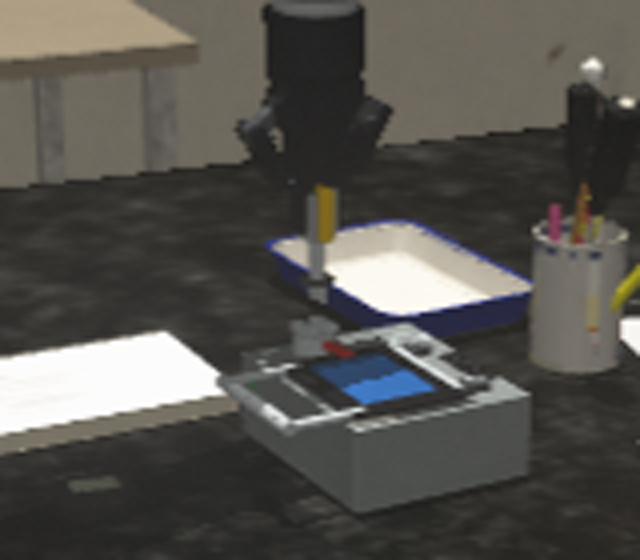

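```bash
python3 - <<'E'
from h import *
s=dict(np.load("pics/s2.npz"))
def proj(X):
    Xc=((np.array(X)-s["xyz"])@rot(s))*[1,-1,-1]
    return cv2.projectPoints(Xc.reshape(1,3),np.zeros(3),np.zeros(3),s["camera_matrix"],s["distortion"])[0].ravel()
f=lambda p:((p-[210,110])*4+1.5).round(1)
for X in [(.5815,.2405,.111),(.581,.241,.094),(.581,.241,.111),(.591,.241,.094),(.581,.251,.094)]: print(X,f(proj(X)))
i=cv2.resize(s["img"][165:205,272:307],None,fx=14,fy=14,interpolation=cv2.INTER_CUBIC); cv2.imwrite("pics/s2d.png",i[:,:,::-1])
ts=[]
for _ in range(6): st=ctrl.get_state(); ts.append(st["eef_pos"]); ctrl.read_camera("side")
print(np.round(np.mean(ts,0)*1e3,1),np.std(ts,0)*1e3)
E
python3 go.py 581 241 160 12
```

```text
(0.5815, 0.2405, 0.111) [314.9 302.8]
(0.581, 0.241, 0.094) [314.1 323.7]
(0.581, 0.241, 0.111) [314.  302.7]
(0.591, 0.241, 0.094) [326.  321.9]
(0.581, 0.251, 0.094) [308.8 319.5]
[582.3 240.4 162.4] [0.23177043 0.05253693 0.37293502]
t 5.8 tcp [581.9 240.5 161.6] yaw 11.98 tilt [ 4.e-04  1.e-04 -1.e+00] F [-0.  -0.3 -1.1] op 0.131 ff 59.7 q6 0.02
cm [ 0.06 -0.08  0.16] twist -0.0 dist mm 2.0
```

View pics/s2d.png

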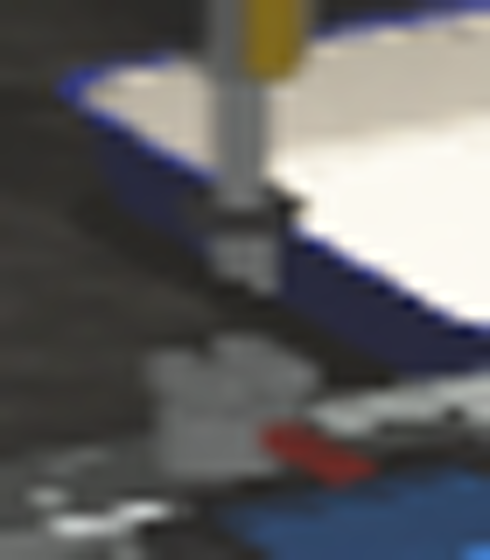

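```bash
python3 -m pendant '[{"dx":0.1,"dy":-0.15,"dz":0.5,"twist":0},{"dx":0.1,"dy":-0.15,"dz":1.0,"twist":0},{"dx":0.1,"dy":-0.15,"dz":1.4,"twist":0},{"dx":0.1,"dy":-0.15,"dz":1.8,"twist":0},{"dx":0.1,"dy":-0.15,"dz":2.1,"twist":0},{"dx":0.1,"dy":-0.15,"dz":2.1,"twist":0}]';  python3 go.py 581 241 138 12
```

```text
time: 6.55
eef_pos: [0.5801, 0.2412, 0.14]
tcp_rot: [0.629, 0.777, -0.0, -0.0]
contact_force: [0.7, 0.4, 0.1]
opening: 0.132
finger_force: 59.8
t 6.55 tcp [580.1 241.2 140. ] yaw 11.99 tilt [-3.e-04 -0.e+00 -1.e+00] F [0.7 0.4 0.1] op 0.132 ff 59.8 q6 0.02
cm [-0.04  0.08  0.2 ] twist -0.0 dist mm 2.0
```

```bash
python3 -m pendant '[{"dx":0,"dy":0,"dz":0.2,"twist":0},{"dx":0,"dy":0,"dz":0.3,"twist":0},{"dx":0,"dy":0,"dz":0.3,"twist":0}]';  python3 go.py 581 241 138 12
```

```text
time: 6.92
eef_pos: [0.5802, 0.2412, 0.1373]
tcp_rot: [0.629, 0.777, 0.0, 0.0]
contact_force: [-1.2, 0.6, -0.7]
opening: 0.127
finger_force: 59.8
t 6.92 tcp [580.2 241.2 137.3] yaw 11.98 tilt [ 1.e-04  0.e+00 -1.e+00] F [-1.2  0.6 -0.7] op 0.127 ff 59.8 q6 0.02
cm [-0.04  0.08 -0.07] twist -0.0 dist mm 1.0
```

```bash
python3 -m pendant '[{"dx":0,"dy":0,"dz":0,"twist":-10},{"dx":0,"dy":0,"dz":0,"twist":-20},{"dx":0,"dy":0,"dz":0,"twist":-30},{"dx":0,"dy":0,"dz":0,"twist":-40},{"dx":0,"dy":0,"dz":0,"twist":-50}]' 0 80;  python3 go.py 581 241 138 12; python3 -m pendant '[{"dx":0,"dy":0,"dz":0,"twist":-10},{"dx":0,"dy":0,"dz":0,"twist":-20},{"dx":0,"dy":0,"dz":0,"twist":-30},{"dx":0,"dy":0,"dz":0,"twist":-40},{"dx":0,"dy":0,"dz":0,"twist":-50},{"dx":0,"dy":0,"dz":0,"twist":-50}]';  python3 go.py 581 241 138 12; python3 - <<'E'
from h import *
c=save("side","pics/s3.png"); a=cv2.resize(c["img"][150:220,255:325],None,fx=5.6,fy=5.6,interpolation=cv2.INTER_CUBIC)
c=save("top","pics/t3.png"); b=cv2.resize(c["img"][180:250,165:235],None,fx=5.6,fy=5.6,interpolation=cv2.INTER_CUBIC)
cv2.imwrite("pics/c3.png",np.hstack([a,b])[:,:,::-1]); print(np.round(ctrl.get_state()["wrist_torque"],3))
E
```

```text
time: 7.55
eef_pos: [0.5811, 0.2416, 0.1377]
tcp_rot: [0.239, 0.971, 0.001, 0.001]
contact_force: [1.8, 1.4, -1.4]
opening: 0.124
finger_force: 80.0
t 7.55 tcp [581.1 241.6 137.7] yaw 62.29 tilt [ 0.0029  0.0011 -1.    ] F [ 1.8  1.4 -1.4] op 0.124 ff 80.0 q6 -0.85
cm [-0.02 -0.05 -0.03] twist 50.3 dist mm 1.0
time: 8.3
eef_pos: [0.5809, 0.2412, 0.1377]
tcp_rot: [-0.19, 0.982, -0.0, 0.001]
contact_force: [1.4, -0.3, -1.7]
opening: 0.133
finger_force: 80.0
t 8.3 tcp [580.9 241.2 137.7] yaw 111.86 tilt [ 2.e-03  3.e-04 -1.e+00] F [ 1.4 -0.3 -1.7] op 0.133 ff 80.0 q6 -1.72
cm [-0.   -0.03 -0.03] twist -80.1 dist mm 0.0
[ 0.006 -0.399 -0.019]
```

View pics/c3.png

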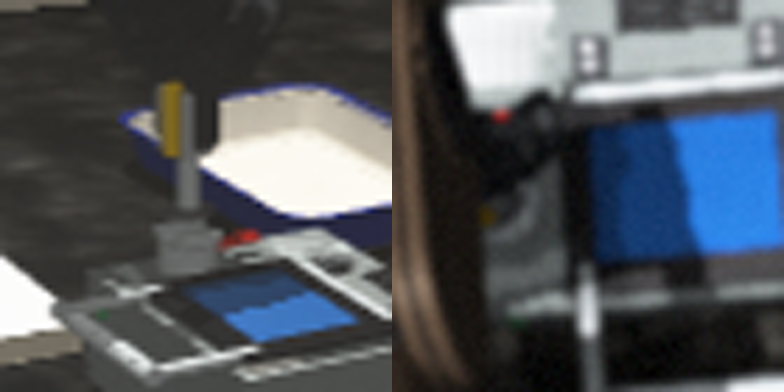

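```bash
python3 - <<'E'
from h import *
c=dict(np.load("pics/t3.npz")); hsv=cv2.cvtColor(c["img"],cv2.COLOR_RGB2HSV).astype(int); H,S,V=[hsv[...,i] for i in range(3)]
m=((H<8)|(H>172))&(S>110)&(V>60); vs,us=np.where(m); k=(us>170)&(us<205)&(vs>185)&(vs<230)
q=np.array([px(c,u,v,.086) for u,v in zip(us[k],vs[k])]); print(list(zip(us[k],vs[k]))); g=q.mean(0); print(g, np.degrees(np.arctan2(g[1]-.241,g[0]-.5810)))
E
```

```text
[(np.int64(183), np.int64(200)), (np.int64(184), np.int64(200)), (np.int64(185), np.int64(200)), (np.int64(183), np.int64(201)), (np.int64(184), np.int64(201)), (np.int64(185), np.int64(201))]
[0.62297133 0.24547071 0.086     ] 6.080117939409982
```

```bash
python3 -m pendant '[{"dx":0,"dy":0,"dz":0,"twist":6},{"dx":0,"dy":0,"dz":-0.5,"twist":6},{"dx":0,"dy":0,"dz":-1.5,"twist":6},{"dx":0,"dy":0,"dz":-4,"twist":6},{"dx":0,"dy":0,"dz":-6.5,"twist":6},{"dx":0,"dy":0,"dz":-6.5,"twist":6}]';  python3 go.py 511 -216.7 200 3.2 abs
```

```text
time: 9.15
eef_pos: [0.5818, 0.2417, 0.2061]
tcp_rot: [-0.139, 0.99, 0.0, 0.003]
contact_force: [1.2, 0.2, -1.4]
opening: 0.13
finger_force: 80.1
t 9.15 tcp [581.8 241.7 206.1] yaw 106.01 tilt [ 0.0063  0.0016 -1.    ] F [ 1.2  0.2 -1.4] op 0.13 ff 80.1 q6 -1.62
cm [ 19.46 -42.11   0.49] twist 102.8 dist mm 464.0
```

```bash
python3 -m pendant '[{"dx":19.5,"dy":-42.1,"dz":0,"twist":102.8},{"dx":19.5,"dy":-42.1,"dz":0,"twist":102.8},{"dx":19.5,"dy":-42.1,"dz":0,"twist":102.8},{"dx":19.5,"dy":-42.1,"dz":0,"twist":102.8},{"dx":19.5,"dy":-42.1,"dz":0,"twist":102.8},{"dx":19.5,"dy":-42.1,"dz":0,"twist":102.8},{"dx":19.5,"dy":-42.1,"dz":0,"twist":102.8},{"dx":19.5,"dy":-42.1,"dz":0,"twist":102.8},{"dx":19.5,"dy":-42.1,"dz":0,"twist":102.8},{"dx":19.5,"dy":-42.1,"dz":0,"twist":102.8}]';python3 -m pendant '[{"dx":0,"dy":0,"dz":5,"twist":0},{"dx":0,"dy":0,"dz":10,"twist":0},{"dx":0,"dy":0,"dz":10,"twist":0},{"dx":0,"dy":0,"dz":10,"twist":0},{"dx":0,"dy":0,"dz":10,"twist":0}]'; python3 - <<'E'
from h import *
ts=[]
for _ in range(4): c=ctrl.read_camera("side");ts.append(ctrl.get_state()["eef_pos"])
print(np.round(np.mean(ts,0)*1e3,1))
c=save("side","pics/s4.png"); cv2.imwrite("pics/c4.png",cv2.resize(c["img"][225:305,300:380],None,fx=7,fy=7,interpolation=cv2.INTER_CUBIC)[:,:,::-1])
E
python3 go.py 511 -216.7 65 3.2 abs
```

```text
time: 10.4
eef_pos: [0.5078, -0.2175, 0.201]
tcp_rot: [0.689, 0.725, -0.0, -0.001]
contact_force: [-0.3, 0.1, -0.5]
opening: 0.126
finger_force: 80.1
time: 11.02
eef_pos: [0.5103, -0.2182, 0.1052]
tcp_rot: [0.687, 0.727, 0.0, 0.002]
contact_force: [0.3, -0.5, -0.4]
opening: 0.128
finger_force: 80.1
[ 509.8 -217.9  104.5]
t 11.28 tcp [ 509.2 -217.5  103.5] yaw 3.19 tilt [ 0.0017 -0.0011 -1.    ] F [-0.1  0.3  0.1] op 0.126 ff 80.1 q6 -0.64
cm [0.07 0.18 3.85] twist -0.0 dist mm 39.0
```

View pics/c4.png

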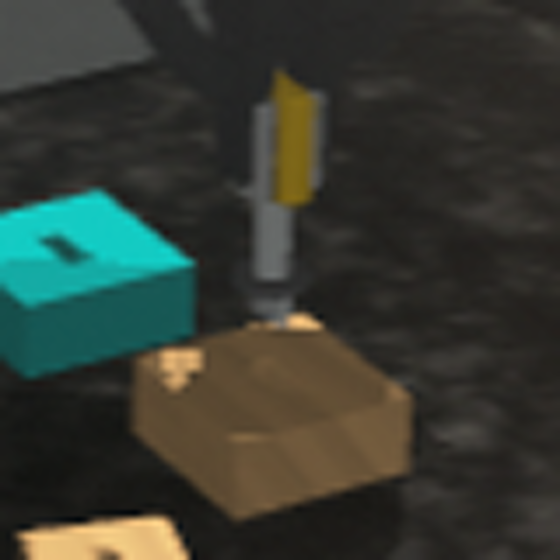

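The key hovers above the pocket of the large wooden holder, with the tip at about (275,320) in the crop. I'll correct by about 1 mm and lower in steps.

```bash
python3 -m pendant '[{"dx":0.1,"dy":0.12,"dz":1,"twist":0},{"dx":0.1,"dy":0.12,"dz":2,"twist":0},{"dx":0.1,"dy":0.12,"dz":2.5,"twist":0},{"dx":0.1,"dy":0.12,"dz":2.8,"twist":0},{"dx":0.1,"dy":0.12,"dz":3.0,"twist":0},{"dx":0.1,"dy":0.12,"dz":3.0,"twist":0}]';  python3 go.py 511 -216.7 65.5 3.2 abs
```

```text
time: 12.02
eef_pos: [0.5096, -0.216, 0.0719]
tcp_rot: [0.687, 0.726, -0.0, -0.0]
contact_force: [0.2, -0.1, -0.7]
opening: 0.129
finger_force: 80.1
t 12.03 tcp [ 509.6 -216.    71.9] yaw 3.19 tilt [-4.e-04  3.e-04 -1.e+00] F [ 0.2 -0.1 -0.7] op 0.129 ff 80.1 q6 -0.64
cm [-0.07  0.13  0.64] twist -0.0 dist mm 7.0
```

Tip 8 mm inside the pocket with no force, so I'll seat it.

```bash
python3 -m pendant '[{"dx":0,"dy":0,"dz":0.3,"twist":0},{"dx":0,"dy":0,"dz":0.5,"twist":0},{"dx":0,"dy":0,"dz":0.6,"twist":0},{"dx":0,"dy":0,"dz":0.6,"twist":0}]';  python3 go.py 511 -216.7 65.5 3.2 abs
```

```text
time: 12.52
eef_pos: [0.5097, -0.2161, 0.0662]
tcp_rot: [0.687, 0.726, -0.0, -0.0]
contact_force: [0.3, 0.7, -0.7]
opening: 0.131
finger_force: 80.1
t 12.53 tcp [ 509.7 -216.1   66.2] yaw 3.19 tilt [-2.e-04  1.e-04 -1.e+00] F [ 0.3  0.7 -0.7] op 0.131 ff 80.1 q6 -0.64
cm [-0.07  0.12  0.07] twist -0.0 dist mm 2.0
```

```bash
python3 -m pendant '[{"dx":0,"dy":0,"dz":0.1,"twist":0},{"dx":0,"dy":0,"dz":0.1,"twist":0}]'; python3 -m pendant '[{"dx":0,"dy":0,"dz":0,"twist":0},{"dx":0,"dy":0,"dz":0,"twist":0},{"dx":0,"dy":0,"dz":0,"twist":0},{"dx":0,"dy":0,"dz":0,"twist":0},{"dx":0,"dy":0,"dz":-3,"twist":0},{"dx":0,"dy":0,"dz":-8,"twist":0},{"dx":0,"dy":0,"dz":-14,"twist":0},{"dx":0,"dy":0,"dz":-14,"twist":0},{"dx":0,"dy":0,"dz":-14,"twist":0}]' 50;  python3 go.py 493.8 151.5 150 4.6 abs
```

```text
time: 12.78
eef_pos: [0.51, -0.2162, 0.0659]
tcp_rot: [0.687, 0.727, 0.0, 0.0]
contact_force: [-1.1, 0.8, 3.8]
opening: 0.127
finger_force: 80.8
time: 13.9
eef_pos: [0.5096, -0.216, 0.2051]
tcp_rot: [0.687, 0.727, -0.0, -0.0]
contact_force: [-0.4, 0.1, 0.0]
opening: 0.503
finger_force: 0.0
t 13.9 tcp [ 509.6 -216.   205.1] yaw 3.19 tilt [-1.e-04  1.e-04 -1.e+00] F [-0.4  0.1  0. ] op 0.503 ff 0.0 q6 -0.64
cm [36.78  0.47  5.51] twist -1.4 dist mm 372.0
```

```bash
python3 -m pendant '[{"dx":36.8,"dy":0.5,"dz":0,"twist":-1.4},{"dx":36.8,"dy":0.5,"dz":0,"twist":-1.4},{"dx":36.8,"dy":0.5,"dz":0,"twist":-1.4},{"dx":36.8,"dy":0.5,"dz":0,"twist":-1.4},{"dx":36.8,"dy":0.5,"dz":0,"twist":-1.4},{"dx":36.8,"dy":0.5,"dz":0,"twist":-1.4},{"dx":36.8,"dy":0.5,"dz":5.5,"twist":-1.4},{"dx":36.8,"dy":0.5,"dz":5.5,"twist":-1.4},{"dx":36.8,"dy":0.5,"dz":5.5,"twist":-1.4},{"dx":36.8,"dy":0.5,"dz":5.5,"twist":-1.4}]'; cat > chk.py <<'E'
from h import *
cs=[ctrl.read_camera("top") for _ in range(4)]; c=cs[0]; c["depth"]=np.median([k["depth"] for k in cs],0); P=cloud(c)
np.savez("pics/t5.npz",**{k:np.array(v) for k,v in c.items()})
hsv=cv2.cvtColor(c["img"],cv2.COLOR_RGB2HSV).astype(int); H,S,V=[hsv[...,i] for i in range(3)]
def cent(m,b,Z,n):
    vs,us=np.where(m); k=(us>=b[0])&(us<b[2])&(vs>=b[1])&(vs<b[3])
    if not k.any(): print(n,"none"); return
    q=np.array([px(c,u,v,Z)[:2] for u,v in zip(us[k],vs[k])]); U,s,Vt=np.linalg.svd(q-q.mean(0)); print(n,k.sum(),q.mean(0).round(4),"dir",np.degrees(np.arctan2(Vt[0,1],Vt[0,0])).round(1)%180,"z",np.median(P[vs[k],us[k],2]).round(4))
cent((H>22)&(H<35)&(S>150)&(V>60)&(P[...,2]>.06),(340,222,385,270),.105,"key")
cent(((H<8)|(H>172))&(S>110)&(V>50),(165,185,215,232),.086,"latch")
E
python3 chk.py; python3 go.py 493.8 151.5 55 4.6 abs
```

```text
time: 15.15
eef_pos: [0.4957, 0.151, 0.1522]
tcp_rot: [0.679, 0.734, 0.001, 0.001]
contact_force: [-0.7, -0.7, -0.3]
opening: 0.499
finger_force: 0.0
key 58 [ 0.5096 -0.2173] dir 94.5 z 0.1067
latch 40 [0.6125 0.2452] dir 11.900000000000006 z 0.0836
t 15.35 tcp [495.1 151.2 151.6] yaw 4.54 tilt [ 2.2e-03  2.0e-04 -1.0e+00] F [ 0.7 -0.9  0. ] op 0.502 ff 0.0 q6 0.02
cm [ 0.04 -0.15  9.66] twist -0.1 dist mm 97.0
```

The key is back in its holder (top at z=0.107) and the latch is clear (q about 1.6). Now the bar.

```bash
python3 -m pendant '[{"dx":0,"dy":-0.15,"dz":3,"twist":0},{"dx":0,"dy":-0.15,"dz":6,"twist":0},{"dx":0,"dy":-0.15,"dz":8,"twist":0},{"dx":0,"dy":-0.15,"dz":9.4,"twist":0},{"dx":0,"dy":-0.15,"dz":9.6,"twist":0},{"dx":0,"dy":-0.15,"dz":9.6,"twist":0}]';python3 go.py 493.8 151.5 55 4.6 abs; python3 -m pendant '[{"dx":0,"dy":0,"dz":0,"twist":0},{"dx":0,"dy":0,"dz":0,"twist":0},{"dx":0,"dy":0,"dz":0,"twist":0},{"dx":0,"dy":0,"dz":0,"twist":0},{"dx":0,"dy":0,"dz":0,"twist":0},{"dx":0,"dy":0,"dz":0,"twist":0}]' 0 30; python3 go.py 493.8 151.5 55 4.6 abs
```

```text
time: 16.1
eef_pos: [0.4935, 0.1515, 0.0551]
tcp_rot: [0.678, 0.735, 0.0, 0.0]
contact_force: [0.3, 0.1, 0.0]
opening: 0.501
finger_force: 0.0
t 16.1 tcp [493.5 151.5  55.1] yaw 4.58 tilt [ 1.3e-03  1.0e-04 -1.0e+00] F [0.3 0.1 0. ] op 0.501 ff 0.0 q6 0.02
cm [-0.    0.03  0.01] twist -0.0 dist mm 0.0
time: 16.85
eef_pos: [0.4944, 0.1516, 0.0553]
tcp_rot: [0.678, 0.735, 0.001, 0.001]
contact_force: [4.2, 2.0, 1.4]
opening: 0.128
finger_force: 29.5
t 16.85 tcp [494.4 151.6  55.3] yaw 4.58 tilt [ 3.7e-03  5.0e-04 -1.0e+00] F [4.2 2.  1.4] op 0.128 ff 29.5 q6 0.02
cm [-0.01 -0.06  0.03] twist -0.0 dist mm 1.0
```

```bash
cat > avg.py <<'E'
from h import *
ts=[]
for _ in range(6): ctrl.read_camera("top"); s=ctrl.get_state(); ts.append(np.r_[np.array(s["eef_pos"])*1e3,s["contact_force"]])
print(np.mean(ts,0).round(2),np.std(ts,0).round(2),s["time"])
E
python3 avg.py
python3 -m pendant '[{"dx":0,"dy":0.01,"dz":-0.5,"twist":0},{"dx":0,"dy":0.06,"dz":-1.26,"twist":0},{"dx":0,"dy":0.22,"dz":-2.52,"twist":0},{"dx":0,"dy":0.49,"dz":-3.75,"twist":0},{"dx":0,"dy":0.87,"dz":-4.96,"twist":0},{"dx":0,"dy":1.36,"dz":-6.13,"twist":0},{"dx":0,"dy":1.94,"dz":-7.25,"twist":0},{"dx":0,"dy":2.62,"dz":-8.32,"twist":0},{"dx":0,"dy":3.39,"dz":-9.32,"twist":0},{"dx":0,"dy":4.25,"dz":-10.25,"twist":0}]'
python3 avg.py
```

```text
[494.33 151.61  55.28   5.16   0.88   2.42] [0.01 0.01 0.   0.55 0.45 0.55] 17.15
time: 18.4
eef_pos: [0.5332, 0.1549, 0.1541]
tcp_rot: [0.678, 0.735, -0.002, -0.002]
contact_force: [4.1, 1.4, -8.1]
opening: 0.129
finger_force: 29.3
[534.52 154.96 155.54   4.24   1.81  -6.31] [0.25 0.03 0.25 0.84 0.44 1.01] 18.7
```

```bash
python3 -m pendant '[{"dx":0,"dy":1.0,"dz":-0.8,"twist":0},{"dx":0,"dy":2.04,"dz":-1.53,"twist":0},{"dx":0,"dy":3.1,"dz":-2.2,"twist":0},{"dx":0,"dy":4.22,"dz":-2.79,"twist":0},{"dx":0,"dy":5.39,"dz":-3.27,"twist":0},{"dx":0,"dy":6.6,"dz":-3.65,"twist":0},{"dx":0,"dy":7.3,"dz":-3.83,"twist":0},{"dx":0,"dy":7.84,"dz":-3.93,"twist":0},{"dx":0,"dy":8.5,"dz":-4.02,"twist":0},{"dx":0,"dy":8.5,"dz":-4.02,"twist":0}]'
python3 avg.py
```

```text
time: 19.95
eef_pos: [0.6212, 0.1622, 0.1988]
tcp_rot: [0.678, 0.735, 0.001, 0.001]
contact_force: [-3.1, 2.5, 5.4]
opening: 0.126
finger_force: 31.0
[621.02 162.24 198.84  -2.1    2.21   5.63] [0.06 0.01 0.02 0.37 0.22 0.15] 20.25
```

```bash
python3 -m pendant '[{"dx":0,"dy":0.4,"dz":-0.09,"twist":0},{"dx":0,"dy":0.8,"dz":-0.15,"twist":0},{"dx":0,"dy":1.2,"dz":-0.2,"twist":0},{"dx":0,"dy":1.5,"dz":-0.21,"twist":0},{"dx":0,"dy":1.8,"dz":-0.22,"twist":0},{"dx":0,"dy":1.8,"dz":-0.22,"twist":0},{"dx":0,"dy":1.8,"dz":-0.22,"twist":0}]'
python3 avg.py; cat > plate.py <<'E'
from h import *
for n in("top","side"):
    cs=[ctrl.read_camera(n) for _ in range(6)]; c=cs[0]; c["depth"]=np.median([k["depth"] for k in cs],0); P=cloud(c)
    cv2.imwrite(f"pics/{n}6.png",c["img"][:,:,::-1])
    hsv=cv2.cvtColor(c["img"],cv2.COLOR_RGB2HSV).astype(int); H,S,V=[hsv[...,i] for i in range(3)]
    m=(H>95)&(H<125)&(S>110)&(P[...,2]>.07)&(P[...,2]<.2)&(abs(P[...,0]-.638)<.06)&(abs(P[...,1]-.163)<.08)
    q=P[m]; print(n,len(q))
    if len(q)<30: continue
    a=np.radians(4.6); f=(q[:,0]-.6389)*np.cos(a)+(q[:,1]-.163)*np.sin(a); z=q[:,2]-.074
    k=np.polyfit(z,f,1); print("lean deg (fwd+)",np.degrees(np.arctan(k[0])).round(2),"offset mm at hinge",(k[1]*1e3).round(2),"resid",(np.std(f-np.polyval(k,z))*1e3).round(2),"z range",z.min().round(3),z.max().round(3),"mean f mm",(f.mean()*1e3).round(2))
    # full plane fit
    A=np.c_[q[:,1]-.163,z,np.ones(len(q))]; w,*_=np.linalg.lstsq(A,q[:,0]-.6389,rcond=None); print("plane",np.degrees(np.arctan(w[:2])).round(2),(w[2]*1e3).round(2))
E
python3 plate.py
```

```text
time: 21.12
eef_pos: [0.6383, 0.1636, 0.1993]
tcp_rot: [0.678, 0.735, 0.001, 0.0]
contact_force: [-1.1, 4.7, 3.4]
opening: 0.127
finger_force: 31.3
[638.28 163.63 199.25  -1.42   5.09   3.55] [0.01 0.02 0.02 0.42 0.51 0.59] 21.425
top 95
lean deg (fwd+) 0.16 offset mm at hinge -3.05 resid 0.29 z range 0.024 0.096 mean f mm -2.89
plane [-5.09  0.1 ] -3.19
side 261
lean deg (fwd+) -1.5 offset mm at hinge -0.91 resid 1.29 z range 0.019 0.079 mean f mm -2.17
plane [-5.7  -1.52] -0.86
```

```bash
python3 -m pendant '[{"dx":0.08,"dy":0.04,"dz":-0.06,"twist":0},{"dx":0.15,"dy":0.06,"dz":-0.1,"twist":0},{"dx":0.15,"dy":0.06,"dz":-0.1,"twist":0},{"dx":0.15,"dy":0.06,"dz":-0.1,"twist":0}]'
python3 avg.py; python3 plate.py; python3 chk.py; python3 - <<'E'
import cv2,numpy as np
a=cv2.imread("pics/side6.png")[110:310,210:440]; b=cv2.imread("pics/top6.png")[150:350,160:430]
a=cv2.resize(a,(460,400)); b=cv2.resize(b,(340,252)); o=np.zeros((400,800,3),np.uint8); o[:,:460]=a; o[:252,460:]=b; cv2.imwrite("pics/fin.png",o)
E
```

```text
time: 22.52
eef_pos: [0.6381, 0.1638, 0.1993]
tcp_rot: [0.678, 0.735, -0.001, 0.0]
contact_force: [-0.3, -0.6, -1.1]
opening: 0.13
finger_force: 30.9
[ 6.3804e+02  1.6377e+02  1.9933e+02 -4.6000e-01 -2.1300e+00 -2.2200e+00] [0.01 0.02 0.02 0.23 0.78 1.  ] 22.825
top 94
lean deg (fwd+) 0.06 offset mm at hinge -3.02 resid 0.25 z range 0.023 0.096 mean f mm -2.97
plane [-4.92  0.01] -3.09
side 263
lean deg (fwd+) -0.92 offset mm at hinge -1.47 resid 1.23 z range 0.018 0.079 mean f mm -2.25
plane [-5.73 -0.93] -1.44
key 57 [ 0.5096 -0.2176] dir 95.4 z 0.1073
latch none
```

View pics/fin.png

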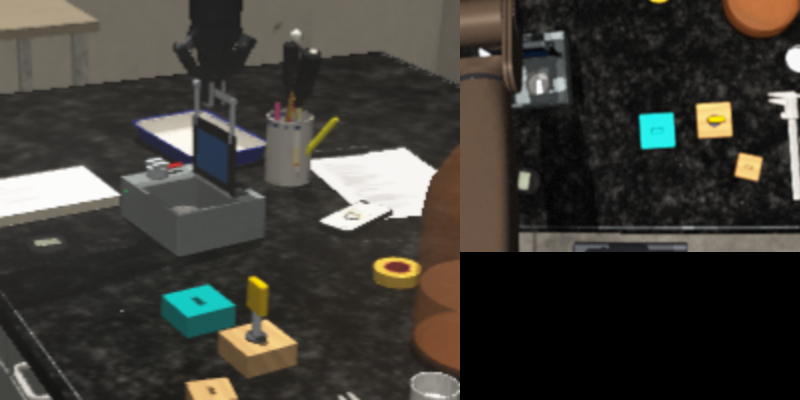

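The final view shows the flap standing upright in the gripper at about (215,150), the latch clear, and the key standing in the large wooden holder at (257,300). One last half-millimetre nudge with a settle, then I hand in.

```bash
python3 -m pendant '[{"dx":0,"dy":0.06,"dz":0,"twist":0},{"dx":0,"dy":0.06,"dz":0,"twist":0},{"dx":0,"dy":0.06,"dz":0,"twist":0},{"dx":0,"dy":0.06,"dz":0,"twist":0},{"dx":0,"dy":0.06,"dz":0,"twist":0}]'; python3 avg.py; python3 -c "
from plant import ctrl
print(ctrl.sign_off())"
```

```text
time: 24.25
eef_pos: [0.6385, 0.1639, 0.1993]
tcp_rot: [0.678, 0.735, -0.001, -0.0]
contact_force: [-0.4, -4.9, -4.7]
opening: 0.124
finger_force: 30.6
[ 6.3848e+02  1.6391e+02  1.9936e+02 -2.5000e-01 -4.9900e+00 -4.9100e+00] [0.   0.01 0.01 0.39 0.86 0.28] 24.55
the job is handed in; nothing more can be done
None
```

I handed the job in at 24.6 s: the screw is turned about a quarter turn with the latch clear, the key stands back in its holder, and the flap is held by its bar within about half a degree of upright by my measurements (no verdict was returned).

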